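# Unclamp the steriliser and hold its lid at 50 degrees

## Task

Loosen the black clamp knob on the steriliser's front ledge by turning it anticlockwise to its stop, slide the red-nosed catch it was locking sideways along its rail, away from the lid handle to the end, so that it no longer covers the lid's lug, then lift the lid, which has a black bar handle, to 50 degrees open and hold it there for my colleague to load. The lid falls shut by itself, so finish while still holding it steady at 50 degrees; do not let go, and leave the tray, canister and bottle beside it where they stand.

Things in the scene. Friction and masses are not known exactly. Their poses are not given: they have to be found in the camera images.
- steriliser: benchtop instrument steriliser, fixed; steel chamber 200 x 380 x 85 mm (x, y, z) with a lid, and in front of it (towards -x, the robot) a white ledge 135 mm deep, 380 mm wide, 35 mm high. Origin: centre of the chamber's underside, on the table; x points from the ledge to the hinge, y to the left seen from the robot, z up. Position and yaw vary.
- clamp_knob (a joint): turn of the clamp knob in rad, positive anticlockwise seen from above. Starts at 0 to 0.2; stop at 1.4 (80 degrees). Below about 0.8 a pin blocks the catch after a few mm of slide; above that the catch is free. It stays where it is left (friction about 0.08 N m).
- knob_grip (a point): on the clamp knob's vertical axis, 94 mm above the table. Black upright wing 44 mm long, 13 mm thick, 78 to 110 mm above the table: pinch its thickness from above. The wing lies along this point's x axis, which turns with the knob and is the steriliser's x at joint 0. The knob rides on the catch; at catch 0 it is at steriliser x -185, y -80 mm.
- catch (a joint): slide of the catch in m along the steriliser's -y (away from the lid handle), 0 to 0.055 (end stop), starts below 0.004. Aluminium block 50 x 50 mm, top 66 mm above the table, on a dark rail; its flat red nose, 24 mm wide, covers the lid's lug (24 mm wide) and holds the lid shut until beyond 0.03. Friction about 1.5 N, stays where left; can be drawn along by the knob.
- lid (a joint): opening angle of the lid in rad: 0 shut, 0.873 is 50 degrees, stop at 1.4. The lid is a steel plate 200 x 380 x 8 mm (0.4 to 0.8 kg), hinged along its far edge; it falls shut from every angle when not held.
- lid_handle (a point): middle of the black round bar handle, 12 mm thick, 100 mm long, along the steriliser's y. It stands 50 mm in front of the lid's edge on two end arms; shut, it is 90 mm above the table, with 44 mm free behind it and 49 mm beneath. It swings with the lid at 250 mm from the hinge axis, and is 4 mm above that axis when shut.
- lid_hinge (a point): point on the lid's hinge axis (fixed), 100 mm behind the steriliser's origin (its +x), 86 mm above the table, level with the steriliser's middle in y. The axis is the steriliser's y.
- tray: loose steel tray with dental forceps, 170 x 120 x 18 mm, origin under its centre; left of the steriliser; leave alone
- canister: loose lidded steel canister, 72 mm across, 111 mm high, origin under its centre; right of the steriliser; leave alone
- bottle: loose white bottle with blue cap, 60 mm across, 130 mm high, origin under its centre; right of the steriliser; leave alone

How it is judged:
On the way, in this order (a step that is already met when the one before it is completed fails the run):
1. clamp knob loosened: turned anticlockwise past 1.0 rad, lid still shut (value of joint clamp_knob above 1 rad and value of joint lid below 0.05 rad), for 0.1 s.
2. catch slid clear of the lug, beyond 40 mm, lid still shut (value of joint catch above 0.04 m and value of joint lid below 0.05 rad), for 0.1 s.
3. lid lifted past 0.3 rad (value of joint lid above 0.3 rad), for 0.1 s.
At the end, for the whole second after the job is handed in: The fingers hold the lid at 50 degrees, give or take 5 (0.785 to 0.96 rad), still (under 0.05 rad/s), with more than 0.5 N between fingers and lid and none of the loose things propping it; the catch is slid beyond 40 mm and the clamp knob is past 0.9 rad (value of joint lid between 0.785 and 0.96 rad and velocity of joint lid between -0.05 and 0.05 rad/s and contact force between lid and the fingers above 0.5 N and contact force between lid and tray below 0.1 N and contact force between lid and canister below 0.1 N and contact force between lid and bottle below 0.1 N and value of joint catch above 0.04 m and value of joint clamp_knob above 0.9 rad); the arm keeps its last pose, push and grip.
It fails at once if the tray is shifted by more than 30 mm (distance of tray from where it was at the start of the episode above 0.03 m).
It fails at once if the canister is shifted by more than 30 mm (distance of canister from where it was at the start of the episode above 0.03 m).
It fails at once if the bottle is shifted by more than 30 mm (distance of bottle from where it was at the start of the episode above 0.03 m).
It also fails if it takes over 54 s, if anything falls off the work surface, if the arm or the gripper's body presses on something with over 40 N, if the wrist force passes 120 N, or if a joint passes its speed limit or range.

## Robot

A 6-joint arm with a two-finger parallel gripper is mounted at the origin on the work surface. World frame = base frame: x ahead of the robot, y to its left, z up, the work surface at z = 0. Lengths are in m, angles in rad, forces in N, time in s.
With the tool pointing down it reaches from about 0.325 to 0.85 m from the base axis. Payload 15.5 kg.
Tool frame: the origin (TCP) lies between the finger pads; the fingertips stand env.tip_extent ahead of it and the grasp point (between the pads) lies 6 mm ahead of it (env.tip_extent is the distance from the TCP to the fingertips, in m); z points along the fingers, y is the line along which they close (so a half turn about z gives the same grasp; the last joint's range is limited). The gripper opens to 91 mm and grips with 3 to 60 N. Pads are 32 mm wide; open, the fingers measure 118 mm over their backs; the gripper's body (76 mm by 178 mm) begins 60 mm behind the grasp point.
Start: joints at [-0.096, 0.494, 1.345, -0, 1.302, -0.096], TCP at [0.625, 0, 0.239] pointing down, gripper open.
Joint ranges: [-2.91, 2.91], [-0.82, 2.16], [0.22, 2.67], [-1.22, 4.37], [0.12, 2.79], [-3.08, 3.08]. Speed limits (rad/s): [1.89, 1.89, 2.57, 3.01, 3.01, 3.01].

## Interface

Orientations are given as a unit quaternion [w, x, y, z].
In Python, from workcell import env gives the robot as it stands. The module is installed in compiled form; this text tells all that it offers.
- The arm moves only by the shell command python3 -m handwheel 'ROWS'. ROWS is JSON, a list of rows, each an object with "linear": the shift along the tool's x, y, z in m, a list of three; "delta_rot": the turn, a rotation vector about the tool's x, y, z in rad, a list of three; "hand": the closure, from -1 (fully open) to 1 (shut), so that 0 is half open. In form: [{"linear": [x, y, z], "delta_rot": [wx, wy, wz], "hand": hand}, ...]. A call has 1 to 5 rows; each row is the pose to reach, as a shift and turn from the pose commanded when the call began, along the tool's axes at that moment; what a row does not reach only later rows make up. A row lasts 1/10 s, in which the tool goes at most 50 mm and 8.59 degrees, less where a joint would pass 70% of its speed; a pose out of reach is approached as far as the arm can. A call with a gripper value outside its range is refused whole. The fingers move at their own pace and stop on an object; the grip force is fixed at half the most. Time passes only in rows, so rows that repeat a pose let the fingers close. It gives the time, the measured TCP pose, the force, the opening and the grip force at its end, in the units of the state.
- env.get_obs(): the state, without advancing time (a new reading comes with each control period).
- env.get_image(name): name is "scene" or "side" or "wrist"; returns a dict with "img" (400x640x3 uint8, red, green, blue), "range_z" (400x640 float32, m along the optical axis (not along the pixel's ray), 0 where there is no reading), "mtx" (3x3 intrinsics, pixels), "dist" ([k1, k2, p1, p2, k3] as OpenCV has them; the pictures are not rectified), "cam_to_world" (4x4, takes a point from camera to world coordinates); the wrist camera has in their place "T_tool_cam" (4x4, takes a point from camera to tool coordinates, whose origin is the TCP and whose axes are the flange's). Camera axes: x right, y down, z forward; pixel columns grow to the right and rows downward; lengths in m; the calibration is good to about 2 mm. A picture is of the moment at which its call begins: read the wrist's pose just before it.
- env.finish_job(): hands the job in; it is judged then, once.
Trained networks look in a picture, given as the dict that the camera call returned (one of the last four; its "shot" number tells which), for a name from the list of things; names that differ only in an ending like _2 or _b are one class to them, and where a whole thing is asked for, a point or a joint stands for the part that bears it (a point fixed in the world has none). Each returns a list of dicts, best first, with "score" (0 to 1); they miss things now and then, are a little off and sometimes report something else, mostly with a low value. They report only what shows in the picture. A call takes as long as a camera call.
- env.search_frame(label, picture): "rect" ([left, top, width, height] in pixels, round what is visible of it).
- env.pinpoint(label, picture): "point" ([column, row] in pixels: a listed point, or the origin of a listed thing).
The state is a dict: "time": time; "joint_positions": joint angles; "qvel": joint speeds; "effort": joint torques, N m; "tool_pos": TCP position; "eef_rot": TCP orientation; "force": force on the tool from outside, world axes, zero at the start; "ft_torque": the same for the moment, N m; "opening": opening from 0.0 (shut) to 1.0 (fully open); "grip_force": force on a finger pad.
Only numpy, scipy, OpenCV 4.12 (cv2) and the standard library are available. Lean on these libraries where they do the work, as an engineer would, in place of code of your own. Each camera call takes 0.05 s, during which the arm holds its last target. There are 200 camera calls.

## Working session

There is one attempt and no reset: what is moved stays moved. The work goes in short steps, Python scripts to look and compute and a shell command to move; the robot and the scene stay as the last step left them, time stands still between calls to the robot, and variables do not carry over. Pictures are saved under pics/ and viewed, at most 10 in all, crops included, and the job is handed in when it is done.

```bash
mkdir -p pics; cat > h.py <<'E'
import numpy as np, cv2
from workcell import env
from scipy.spatial.transform import Rotation as R
def rot(q): return R.from_quat([q[1],q[2],q[3],q[0]])
def shot(name):
    o=env.get_obs(); p=env.get_image(name)
    if name=="wrist":
        T=np.eye(4);T[:3,:3]=rot(o["eef_rot"]).as_matrix();T[:3,3]=o["tool_pos"]
        p["T"]=T@np.array(p["T_tool_cam"])
    else: p["T"]=np.array(p["cam_to_world"])
    return p
def ray(p,uv):
    n=cv2.undistortPoints(np.array([[uv]],float),np.array(p["mtx"]),np.array(p["dist"]))[0,0]
    d=p["T"][:3,:3]@np.array([n[0],n[1],1]); return p["T"][:3,3],d
def at_z(p,uv,z):
    o,d=ray(p,uv); return o+d*(z-o[2])/d[2]
def depth(p,uv):
    c,r=map(int,np.round(uv)); w=p["range_z"][max(r-1,0):r+2,max(c-1,0):c+2]; w=w[w>0]
    o,d=ray(p,uv); return o+d*np.median(w) if w.size else None
def tri(rs):
    A=np.zeros((3,3));b=np.zeros(3)
    for o,d in rs:
        d=d/np.linalg.norm(d);M=np.eye(3)-np.outer(d,d);A+=M;b+=M@o
    x=np.linalg.solve(A,b)
    return x,[float(np.linalg.norm(np.cross(x-o,d/np.linalg.norm(d)))) for o,d in rs]
E
python3 - <<'E'
from h import *
np.set_printoptions(precision=4,suppress=True)
print(env.get_obs(), env.tip_extent)
ps={n:shot(n) for n in("scene","side","wrist")}
for l in("knob_grip","lid_handle","lid_hinge","steriliser","tray","canister","bottle","catch"):
    rs=[]
    for n,p in ps.items():
        try: r=env.pinpoint(l,p)[:1]
        except Exception as e: print(l,n,e); continue
        for k in r:
            print(l,n,np.array(k["point"]),round(k["score"],2),depth(p,k["point"]))
            if k["score"]>.3: rs.append(ray(p,k["point"]))
    if len(rs)>1: print("  TRI",*tri(rs))
for n,p in ps.items(): cv2.imwrite(f"pics/{n}0.png",p["img"][:,:,::-1])
E
```

```text
{'time': 0.0, 'joint_positions': array([-0.0955,  0.4942,  1.3462,  0.    ,  1.3025, -0.0955]), 'qvel': array([ 0.0017,  0.0001, -0.0002, -0.0002,  0.0011, -0.0016]), 'effort': array([ -0.0011, -87.8815, -38.1857,   0.0705,   0.0534,  -0.0002]), 'tool_pos': array([0.6246, 0.    , 0.2383]), 'eef_rot': array([-0.0005,  0.7071,  0.7071, -0.0004]), 'force': array([ 0.142 , -0.1127, -0.4097]), 'ft_torque': array([-0.0022, -0.0202, -0.0424]), 'grip_force': 0.0, 'opening': 0.9998885662113782} 0.025
knob_grip scene [309.6 167.1] 0.47 [ 0.6813 -0.0007  0.2237]
knob_grip side [279.6 211.4] 0.51 [ 0.4699 -0.0176  0.0957]
knob_grip wrist [172.2 207.3] 0.75 [ 0.4772 -0.0087  0.1048]
  TRI [ 0.4721 -0.01    0.0935] [0.0039068778195411906, 0.002770830145492504, 0.0021278296837795576]
lid_handle scene [366.5 172. ] 0.75 [0.4948 0.135  0.0927]
lid_handle side [256.2 186.8] 0.7 [0.4855 0.1234 0.0947]
lid_handle wrist [173.1  55.1] 0.55 [0.4919 0.1302 0.0943]
  TRI [0.49   0.1333 0.0893] [0.0024142738931958014, 0.00045469344898366106, 0.0021740862969272644]
lid_hinge scene [358.9 242.4] 0.76 [0.7451 0.
[... 721 characters left out ...]
 -0.1864  0.0287]
canister side [321.6 286.5] 0.76 [ 0.4407 -0.2237  0.03  ]
  TRI [ 0.4581 -0.1964  0.0042] [0.0023788462944597925, 0.002378846294459799]
bottle scene [236.6 223.9] 0.71 [ 0.6066 -0.1785  0.0238]
bottle side [361.5 264.7] 0.67 [ 0.5574 -0.2102  0.0245]
bottle wrist [287.6 304.1] 0.79 [ 0.5794 -0.1629  0.0417]
  TRI [ 0.5764 -0.1884  0.0015] [0.002949506101102864, 0.0010697132203644792, 0.0029634565910967923]
catch scene it knows: bottle, canister, knob_grip, lid_handle, lid_hinge, steriliser, tray
catch side it knows: bottle, canister, knob_grip, lid_handle, lid_hinge, steriliser, tray
catch wrist it knows: bottle, canister, knob_grip, lid_handle, lid_hinge, steriliser, tray
```

View pics/wrist0.png

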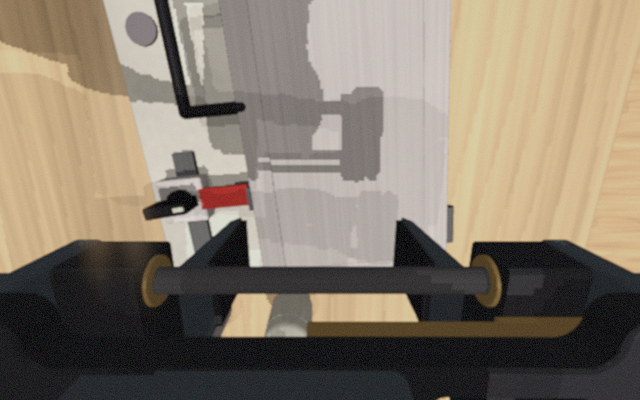

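View pics/scene0.png

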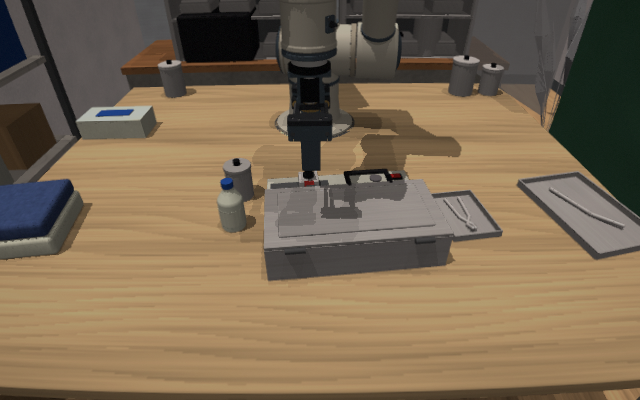

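```bash
python3 - <<'E'
from h import *
np.set_printoptions(precision=4,suppress=True)
p=shot("wrist")
def seg(a,b,z):
    A,B=at_z(p,a,z),at_z(p,b,z);print(A,B,np.linalg.norm(B-A),np.degrees(np.arctan2(*(B-A)[1::-1]))); 
seg((183,110),(163,2),.092)   # bar
seg((160,240),(110,2),.035)   # ledge front
seg((250,240),(222,2),.093)   # lid front edge
seg((148,212),(190,202),.11)  # wing
k=p["range_z"];H,W=k.shape
uu,vv=np.meshgrid(np.arange(W),np.arange(H))
n=cv2.undistortPoints(np.stack([uu,vv],-1).reshape(-1,1,2).astype(float),np.array(p["mtx"]),np.array(p["dist"]))[:,0]
P=(np.c_[n,np.ones(len(n))]*k.reshape(-1,1))@p["T"][:3,:3].T+p["T"][:3,3]
P=P[k.ravel()>0]
def fit(m,nm):
    Q=P[m][:,:2];c=Q.mean(0);u,s,v=np.linalg.svd(Q-c,full_matrices=False)
    print(nm,len(Q),c,np.degrees(np.arctan2(v[0,1],v[0,0])),np.ptp((Q-c)@v.T,axis=0))
w=(abs(P[:,0]-.473)<.035)&(abs(P[:,1]+.010)<.03)&(P[:,2]>.095)&(P[:,2]<.125); fit(w,"wing"); print(np.percentile(P[w][:,2],[5,50,95]))
b=(abs(P[:,0]-.49)<.03)&(P[:,1]>.10)&(P[:,1]<.17)&(P[:,2]>.08)&(P[:,2]<.11); fit(b,"bar"); print(np.percentile(P[b][:,2],[5,50,95]))
cv2.imwrite("pics/w_crop.png",cv2.resize(p["img"][:260,80:280,::-1],None,fx=3,fy=2.3*1,interpolation=cv2.INTER_CUBIC))
E
```

```text
[0.494  0.0834 0.092 ] [0.4882 0.1722 0.092 ] 0.08903982903135182 93.6990846377407
[ 0.4193 -0.0737  0.035 ] [0.4073 0.1908 0.035 ] 0.26473096128113066 92.5992515607096
[ 0.5489 -0.0489  0.093 ] [0.5393 0.1721 0.093 ] 0.22118254609757856 92.48892897778296
[ 0.4561 -0.0121  0.11  ] [ 0.498 -0.002  0.11 ] 0.043162148537321095 13.56495850803728
wing 648 [ 0.4701 -0.012 ] -170.16456426703755 [0.0445 0.0135]
[0.0977 0.1045 0.1062]
bar 1253 [0.4903 0.1363] -84.60225537380643 [0.0708 0.0125]
[0.0892 0.0938 0.0957]
```

View pics/w_crop.png

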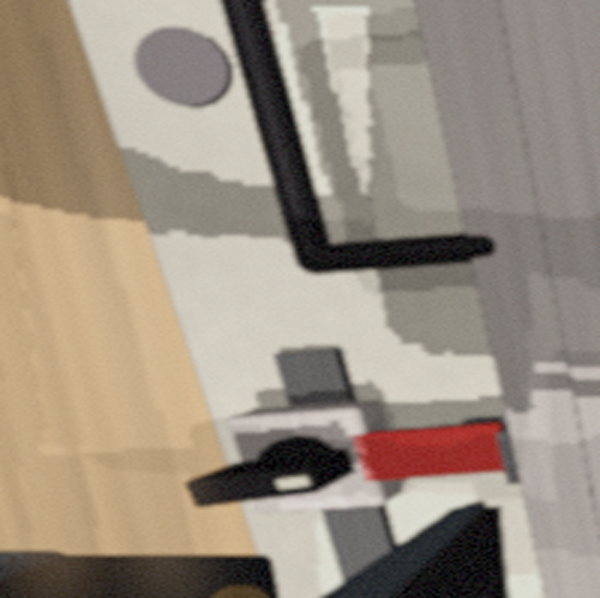

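```bash
python3 -m handwheel '[{"linear":[-0.002,-0.035,0],"delta_rot":[0,0,0.14],"hand":0},{"linear":[-0.005,-0.07,0.01],"delta_rot":[0,0,0.28],"hand":0},{"linear":[-0.008,-0.11,0.02],"delta_rot":[0,0,0.42],"hand":0},{"linear":[-0.012,-0.14,0.03],"delta_rot":[0,0,0.56],"hand":0},{"linear":[-0.012,-0.155,0.04],"delta_rot":[0,0,0.7],"hand":0}]'
python3 -m handwheel '[{"linear":[0,0,0],"delta_rot":[0,0,0.14],"hand":0},{"linear":[0,0,0],"delta_rot":[0,0,0.28],"hand":0},{"linear":[0,0,0.01],"delta_rot":[0,0,0.42],"hand":0},{"linear":[0,0,0.02],"delta_rot":[0,0,0.56],"hand":0},{"linear":[0,0,0.02],"delta_rot":[0,0,0.69],"hand":0}]'
python3 -m handwheel '[{"linear":[0,0,0],"delta_rot":[0,0,0],"hand":0},{"linear":[0,0,0],"delta_rot":[0,0,0],"hand":0}]'
python3 - <<'E'
from h import *
np.set_printoptions(precision=4,suppress=True)
o=env.get_obs();print(o["tool_pos"],rot(o["eef_rot"]).as_matrix(),o["opening"],o["joint_positions"])
p=shot("wrist");r=env.pinpoint("knob_grip",p)[:2]
for k in r: print(k["point"],k["score"],at_z(p,k["point"],.094),depth(p,k["point"]))
k=p["range_z"];H,W=k.shape
uu,vv=np.meshgrid(np.arange(W),np.arange(H))
n=cv2.undistortPoints(np.stack([uu,vv],-1).reshape(-1,1,2).astype(float),np.array(p["mtx"]),np.array(p["dist"]))[:,0]
P=(np.c_[n,np.ones(len(n))]*k.reshape(-1,1))@p["T"][:3,:3].T+p["T"][:3,3]
g=p["img"].reshape(-1,3).max(1)
m=(abs(P[:,0]-.472)<.035)&(abs(P[:,1]+.011)<.03)&(P[:,2]>.095)&(P[:,2]<.118)
Q=P[m][:,:2];c=Q.mean(0);u,s,v=np.linalg.svd(Q-c,full_matrices=False);print(len(Q),c,np.degrees(np.arctan2(v[0,1],v[0,0])),np.ptp((Q-c)@v.T,axis=0))
cv2.imwrite("pics/w1.png",p["img"][:,:,::-1])
E
```

```text
time: 1.75
tool_pos: [0.4674, -0.0121, 0.1987]
eef_rot: [-0.0, 0.908, 0.419, -0.0]
force: [0.5, 0.3, 0.6]
opening: 0.592
grip_force: 0.0
time: 2.25
tool_pos: [0.4695, -0.0119, 0.178]
eef_rot: [-0.0, 0.996, 0.087, -0.001]
force: [0.2, -0.1, 0.9]
opening: 0.5
grip_force: 0.0
time: 2.45
tool_pos: [0.4701, -0.012, 0.1791]
eef_rot: [0.0, 0.996, 0.092, 0.0]
force: [0.2, -0.4, 0.9]
opening: 0.499
grip_force: 0.0
[ 0.4701 -0.012   0.1791] [[ 0.983   0.1838  0.0002]
 [ 0.1838 -0.983  -0.0001]
 [ 0.0002  0.0001 -1.    ]] 0.49885531109862585 [-0.1527  0.3578  1.7915 -0.0001  0.9921  1.2333]
[321.3, 218.2] 0.76 [ 0.4663 -0.0128  0.094 ] [ 0.47   -0.0121  0.1049]
883 [ 0.47   -0.0133] -170.21227052333367 [0.0433 0.0129]
```

View pics/w1.png

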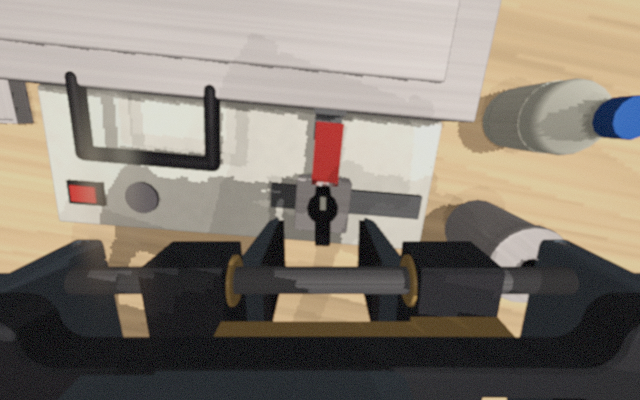

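The wing at (322,215) stands upright in the picture, midway between the fingers; catch and rail run to the right. Descend and grip.

```bash
python3 -m handwheel '[{"linear":[0,0.001,0.025],"delta_rot":[0,0,0],"hand":0},{"linear":[0,0.001,0.05],"delta_rot":[0,0,0],"hand":0},{"linear":[0,0.001,0.074],"delta_rot":[0,0,0],"hand":0},{"linear":[0,0.001,0.074],"delta_rot":[0,0,0],"hand":0},{"linear":[0,0.001,0.074],"delta_rot":[0,0,0],"hand":0}]'
python3 -m handwheel '[{"linear":[0,0,0],"delta_rot":[0,0,0],"hand":1},{"linear":[0,0,0],"delta_rot":[0,0,0],"hand":1},{"linear":[0,0,0],"delta_rot":[0,0,0],"hand":1},{"linear":[0,0,0],"delta_rot":[0,0,0],"hand":1},{"linear":[0,0,0],"delta_rot":[0,0,0],"hand":1}]'
```

```text
time: 3.05
tool_pos: [0.4702, -0.013, 0.1053]
eef_rot: [-0.0, 0.996, 0.091, -0.0]
force: [0.3, 0.6, -0.1]
opening: 0.504
grip_force: 0.0
time: 3.55
tool_pos: [0.4704, -0.013, 0.1052]
eef_rot: [0.0, 0.996, 0.09, 0.0]
force: [-0.1, 0.0, 5.9]
opening: 0.138
grip_force: 30.0
```

```bash
python3 -m handwheel '[{"linear":[0,0,0],"delta_rot":[0,0,-0.12],"hand":1},{"linear":[0,0,0],"delta_rot":[0,0,-0.24],"hand":1},{"linear":[0,0,0],"delta_rot":[0,0,-0.36],"hand":1},{"linear":[0,0,0],"delta_rot":[0,0,-0.48],"hand":1},{"linear":[0,0,0],"delta_rot":[0,0,-0.6],"hand":1}]'
python3 -m handwheel '[{"linear":[0,0,0],"delta_rot":[0,0,-0.12],"hand":1},{"linear":[0,0,0],"delta_rot":[0,0,-0.24],"hand":1},{"linear":[0,0,0],"delta_rot":[0,0,-0.36],"hand":1},{"linear":[0,0,0],"delta_rot":[0,0,-0.48],"hand":1},{"linear":[0,0,0],"delta_rot":[0,0,-0.6],"hand":1}]'
python3 -m handwheel '[{"linear":[0,0,0],"delta_rot":[0,0,-0.05],"hand":1},{"linear":[0,0,0],"delta_rot":[0,0,-0.05],"hand":1},{"linear":[0,0,0],"delta_rot":[0,0,-0.05],"hand":1}]'
python3 -c "
from h import *
o=env.get_obs();print(o['ft_torque'],o['force'],np.round(rot(o['eef_rot']).as_matrix(),3),o['tool_pos'])"
```

```text
time: 4.05
tool_pos: [0.47, -0.0129, 0.1052]
eef_rot: [-0.0, 0.924, 0.383, -0.0]
force: [-3.2, 2.1, 8.3]
opening: 0.146
grip_force: 30.0
time: 4.55
tool_pos: [0.4692, -0.0128, 0.1051]
eef_rot: [-0.001, 0.769, 0.639, -0.001]
force: [-8.0, 1.2, 12.6]
opening: 0.138
grip_force: 30.0
time: 4.85
tool_pos: [0.469, -0.0128, 0.1051]
eef_rot: [-0.001, 0.755, 0.656, -0.001]
force: [-7.8, 1.1, 13.5]
opening: 0.141
grip_force: 30.0
[0.13147976 1.44480637 0.07067985] [-7.75588845  1.13943396 13.50132409] [[ 0.139  0.99  -0.002]
 [ 0.99  -0.139  0.   ]
 [-0.    -0.002 -1.   ]] [ 0.469048   -0.01280557  0.10512799]
```

```bash
python3 -m handwheel '[{"linear":[-0.01,0.002,0],"delta_rot":[0,0,0],"hand":1},{"linear":[-0.02,0.004,0],"delta_rot":[0,0,0],"hand":1},{"linear":[-0.03,0.006,0],"delta_rot":[0,0,0],"hand":1},{"linear":[-0.035,0.007,0],"delta_rot":[0,0,0],"hand":1},{"linear":[-0.035,0.007,0],"delta_rot":[0,0,0],"hand":1}]'
```

```text
time: 5.35
tool_pos: [0.4724, -0.0493, 0.1052]
eef_rot: [0.0, 0.755, 0.656, 0.0]
force: [-0.9, -2.0, 7.4]
opening: 0.142
grip_force: 30.0
```

```bash
python3 -m handwheel '[{"linear":[-0.008,0.002,0],"delta_rot":[0,0,0],"hand":1},{"linear":[-0.014,0.003,0],"delta_rot":[0,0,0],"hand":1},{"linear":[-0.019,0.004,0],"delta_rot":[0,0,0],"hand":1},{"linear":[-0.019,0.004,0],"delta_rot":[0,0,0],"hand":1},{"linear":[-0.019,0.004,0],"delta_rot":[0,0,0],"hand":1}]'
```

```text
time: 5.85
tool_pos: [0.4736, -0.0668, 0.1051]
eef_rot: [-0.001, 0.755, 0.656, 0.001]
force: [2.9, 15.8, 5.9]
opening: 0.138
grip_force: 30.0
```

```bash
python3 -m handwheel '[{"linear":[0,0,0],"delta_rot":[0,0,0],"hand":0},{"linear":[0,0,0],"delta_rot":[0,0,0],"hand":0},{"linear":[0,0,0],"delta_rot":[0,0,0],"hand":0},{"linear":[0,0,-0.04],"delta_rot":[0,0,0],"hand":0},{"linear":[0,0,-0.08],"delta_rot":[0,0,0],"hand":0}]'
python3 -m handwheel '[{"linear":[0.04,-0.002,-0.015],"delta_rot":[0,0,-0.1],"hand":0},{"linear":[0.08,-0.005,-0.015],"delta_rot":[0,0,-0.21],"hand":0},{"linear":[0.12,-0.008,-0.015],"delta_rot":[0,0,-0.21],"hand":0},{"linear":[0.16,-0.01,-0.015],"delta_rot":[0,0,-0.21],"hand":0},{"linear":[0.201,-0.012,-0.015],"delta_rot":[0,0,-0.21],"hand":0}]'
python3 -m handwheel '[{"linear":[0,0,0],"delta_rot":[0,0,0],"hand":-0.1},{"linear":[0,0,0],"delta_rot":[0,0,0],"hand":-0.1},{"linear":[0,0,0],"delta_rot":[0,0,0],"hand":-0.1}]'
python3 - <<'E'
from h import *
np.set_printoptions(precision=4,suppress=True)
o=env.get_obs();print(o["tool_pos"],rot(o["eef_rot"]).as_matrix(),o["force"])
for nm in("wrist","scene"):
  p=shot(nm)
  for l in("lid_handle","knob_grip","lid_hinge"):
    for k in env.pinpoint(l,p)[:1]: print(nm,l,k["point"],k["score"],at_z(p,k["point"],.086 if "hinge" in l else .092),depth(p,k["point"]))
  if nm=="wrist":
    k=p["range_z"];H,W=k.shape
    uu,vv=np.meshgrid(np.arange(W),np.arange(H))
    n=cv2.undistortPoints(np.stack([uu,vv],-1).reshape(-1,1,2).astype(float),np.array(p["mtx"]),np.array(p["dist"]))[:,0]
    P=(np.c_[n,np.ones(len(n))]*k.reshape(-1,1))@p["T"][:3,:3].T+p["T"][:3,3]
    m=(abs(P[:,0]-.49)<.025)&(P[:,1]>.09)&(P[:,1]<.2)&(P[:,2]>.08)&(P[:,2]<.11)
    Q=P[m];c=Q.mean(0);v=np.linalg.svd((Q-c)[:,:2],full_matrices=False)[2];print(len(Q),c,np.degrees(np.arctan2(v[0,1],v[0,0])),np.ptp((Q-c)[:,:2]@v.T,axis=0))
    cv2.imwrite("pics/w2.png",p["img"][:,:,::-1])
E
```

```text
time: 6.35
tool_pos: [0.4727, -0.0679, 0.1852]
eef_rot: [-0.001, 0.755, 0.656, -0.001]
force: [0.7, 0.2, 1.0]
opening: 0.498
grip_force: 0.0
time: 6.85
tool_pos: [0.4896, 0.1342, 0.2]
eef_rot: [0.0, 0.682, 0.731, -0.0]
force: [0.7, -0.2, 0.9]
opening: 0.5
grip_force: 0.0
time: 7.15
tool_pos: [0.4895, 0.1319, 0.1998]
eef_rot: [-0.0, 0.682, 0.731, -0.0]
force: [0.0, -0.2, 1.1]
opening: 0.552
grip_force: 0.0
[0.4895 0.1319 0.1998] [[-0.0695  0.9976 -0.0004]
 [ 0.9976  0.0695 -0.0003]
 [-0.0003 -0.0004 -1.    ]] [ 0.042  -0.1679  1.0824]
wrist lid_handle [321.9, 207.1] 0.92 [0.4899 0.1312 0.092 ] [0.4898 0.1321 0.0948]
wrist lid_hinge [580.5, 257.6] 0.72 [0.741  0.0962 0.086 ] [0.5603 0.1746 0.2675]
1822 [0.4917 0.1505 0.0936] -93.4898780117335 [0.1009 0.0362]
scene lid_handle [365.8, 171.2] 0.55 [0.49   0.1338 0.092 ] [0.4935 0.1332 0.0942]
scene knob_grip [288.8, 167.8] 0.55 [ 0.4696 -0.059   0.092 ] [ 0.4811 -0.058   0.0991]
scene lid_hinge [360.6, 242.9] 0.62 [0.7438 0.0973 0.086 ] [0.743  0.0974 0.0853]
```

View pics/w2.png

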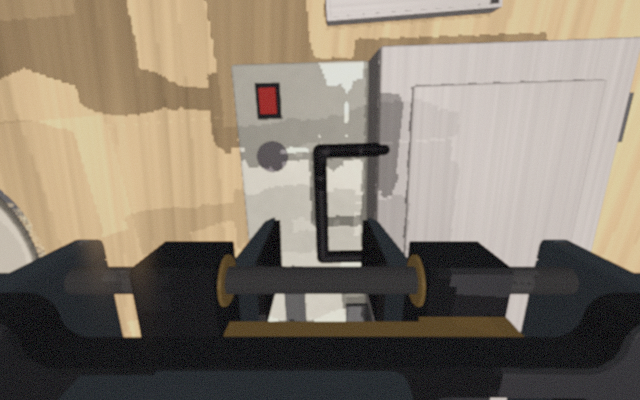

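The bar runs from (322,150) to (322,258), centred between the fingers and square to them. Descend and grip.

```bash
python3 -m handwheel '[{"linear":[0,0,0.03],"delta_rot":[0,0,0],"hand":-0.1},{"linear":[0,0,0.06],"delta_rot":[0,0,0],"hand":-0.1},{"linear":[0,0,0.085],"delta_rot":[0,0,0],"hand":-0.1},{"linear":[0,0,0.103],"delta_rot":[0,0,0],"hand":-0.1},{"linear":[0,0,0.103],"delta_rot":[0,0,0],"hand":-0.1}]'
python3 -m handwheel '[{"linear":[0,0,0],"delta_rot":[0,0,0],"hand":1},{"linear":[0,0,0],"delta_rot":[0,0,0],"hand":1},{"linear":[0,0,0],"delta_rot":[0,0,0],"hand":1},{"linear":[0,0,0],"delta_rot":[0,0,0],"hand":1},{"linear":[0,0,0],"delta_rot":[0,0,0],"hand":1}]'
```

```text
time: 8.05
tool_pos: [0.4885, 0.1324, 0.0951]
eef_rot: [-0.001, 0.682, 0.731, -0.001]
force: [0.2, 0.8, 0.3]
opening: 0.548
grip_force: 0.0
time: 8.55
tool_pos: [0.4898, 0.1328, 0.0973]
eef_rot: [0.0, 0.682, 0.731, 0.0]
force: [-8.2, 0.2, 2.0]
opening: 0.14
grip_force: 5.2
```

```bash
python3 -m handwheel '[{"linear":[0,0,0],"delta_rot":[0,0,0],"hand":1},{"linear":[0,0,0],"delta_rot":[0,0,0],"hand":1},{"linear":[0,0,0],"delta_rot":[0,0,0],"hand":1}]'
python3 -m handwheel '[{"linear":[0,0,-0.005],"delta_rot":[0,0,0],"hand":1},{"linear":[0,0.0004,-0.01],"delta_rot":[0,0,0],"hand":1},{"linear":[0,0.001,-0.02],"delta_rot":[0,0,0],"hand":1},{"linear":[0,0.002,-0.03],"delta_rot":[0,0,0],"hand":1},{"linear":[0,0.002,-0.03],"delta_rot":[0,0,0],"hand":1}]'
```

```text
time: 8.85
tool_pos: [0.4893, 0.1327, 0.0973]
eef_rot: [-0.0, 0.682, 0.732, -0.0]
force: [-4.2, -0.4, 7.3]
opening: 0.124
grip_force: 30.0
time: 9.35
tool_pos: [0.4916, 0.1329, 0.1284]
eef_rot: [0.0, 0.682, 0.731, 0.0]
force: [-3.8, 0.4, -2.0]
opening: 0.124
grip_force: 29.9
```

```bash
python3 -m handwheel '[{"linear":[0,0.0035,-0.0196],"delta_rot":[0,0,0],"hand":1},{"linear":[0,0.0078,-0.0365],"delta_rot":[0,0,0],"hand":1},{"linear":[0,0.0142,-0.0555],"delta_rot":[0,0,0],"hand":1},{"linear":[0,0.0221,-0.0738],"delta_rot":[0,0,0],"hand":1},{"linear":[0,0.0302,-0.0894],"delta_rot":[0,0,0],"hand":1}]'
```

```text
time: 9.85
tool_pos: [0.5208, 0.1356, 0.2177]
eef_rot: [-0.001, 0.682, 0.731, -0.0]
force: [-5.0, 8.4, -1.6]
opening: 0.124
grip_force: 29.9
```

```bash
python3 -m handwheel '[{"linear":[0,0.0099,-0.0159],"delta_rot":[0,0,0],"hand":1},{"linear":[0,0.0209,-0.0311],"delta_rot":[0,0,0],"hand":1},{"linear":[0,0.0331,-0.0454],"delta_rot":[0,0,0],"hand":1},{"linear":[0,0.0462,-0.0587],"delta_rot":[0,0,0],"hand":1},{"linear":[0,0.0595,-0.0705],"delta_rot":[0,0,0],"hand":1}]'
python3 -m handwheel '[{"linear":[0,0,0],"delta_rot":[0,0,0],"hand":1},{"linear":[0,0,0],"delta_rot":[0,0,0],"hand":1},{"linear":[0,0,0],"delta_rot":[0,0,0],"hand":1},{"linear":[0,0,0],"delta_rot":[0,0,0],"hand":1},{"linear":[0,0,0],"delta_rot":[0,0,0],"hand":1}]'
python3 - <<'E'
from h import *
np.set_printoptions(precision=4,suppress=True)
ps=[shot("scene"),shot("side")]
for l in("lid_handle","knob_grip"):
    rs=[]
    for p in ps:
        for k in env.pinpoint(l,p)[:1]: print(l,k["point"],k["score"],depth(p,k["point"])); rs.append(ray(p,k["point"]))
    if len(rs)>1: print(tri(rs))
p=ps[0];c=p["img"][100:300,180:500,::-1]
q=ps[1]["img"][100:300,180:500,::-1]
cv2.imwrite("pics/end.png",cv2.resize(np.vstack([c,q]),None,fx=1.5,fy=1.5))
E
```

```text
time: 10.35
tool_pos: [0.5798, 0.1404, 0.2887]
eef_rot: [-0.002, 0.682, 0.732, -0.0]
force: [-11.3, 9.9, 8.2]
opening: 0.126
grip_force: 30.1
time: 10.85
tool_pos: [0.5796, 0.1403, 0.2883]
eef_rot: [-0.001, 0.682, 0.732, 0.0]
force: [-15.8, 7.5, 16.3]
opening: 0.127
grip_force: 30.1
lid_handle [379.2, 118.6] 0.96 [0.5955 0.1376 0.2818]
lid_handle [279.2, 105.7] 0.84 [0.5639 0.1257 0.2923]
(array([0.5779, 0.1433, 0.2798]), [0.006304799175140159, 0.0063047991751400195])
```

View pics/end.png

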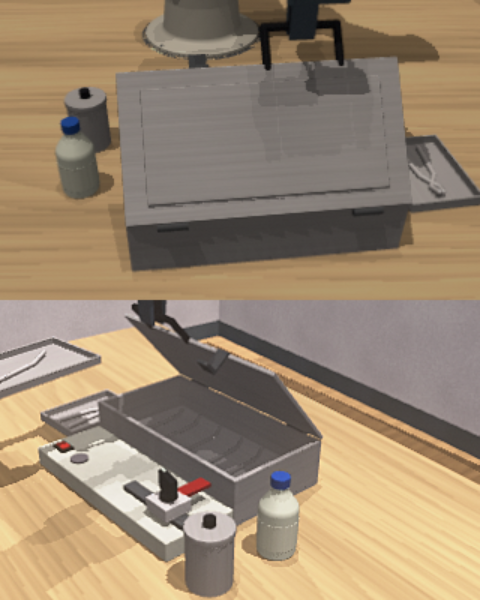

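The lid stands open with the gripper on the bar; the catch and knob are at the right end of the rail, and tray, canister and bottle have not moved. I'll check that it is settled and measure the lid plane before handing in.

```bash
python3 -m handwheel '[{"linear":[0,0,0],"delta_rot":[0,0,0],"hand":1},{"linear":[0,0,0],"delta_rot":[0,0,0],"hand":1},{"linear":[0,0,0],"delta_rot":[0,0,0],"hand":1},{"linear":[0,0,0],"delta_rot":[0,0,0],"hand":1},{"linear":[0,0,0],"delta_rot":[0,0,0],"hand":1}]'
python3 - <<'E'
from h import *
p=shot("scene")
P=np.array([depth(p,(u,v)) for u in range(285,430,8) for v in range(165,222,6)])
c=P.mean(0);s,v=np.linalg.svd(P-c)[1:];n=v[2]*np.sign(v[2][2]);print(n,s,np.arccos(n[2]),np.arctan2(n[1],n[0]))
# catch/knob in side view
q=shot("side");
for k in env.pinpoint("knob_grip",q)[:2]+env.search_frame("knob_grip",q)[:2]: print(k)
print(at_z(q,(348,226),.094))
E
```

```text
time: 11.65
tool_pos: [0.5796, 0.1403, 0.2883]
eef_rot: [-0.001, 0.682, 0.732, 0.0]
force: [-15.6, 8.3, 15.5]
opening: 0.123
grip_force: 30.1
[0.75659716 0.0731194  0.64978019] [1.19446547 0.46611235 0.00787706] 0.8635011038827773 0.09634325237052016
{'point': [360.5, 263.1], 'score': 0.66}
{'point': [292.9, 220.7], 'score': 0.65}
{'rect': [288.1, 209.8, 9.6, 24.0], 'score': 0.61}
[ 0.56105412 -0.15475354  0.094     ]
```

```bash
python3 - <<'E'
from h import *
q=shot("side")
a,b=at_z(q,(279.6,211.4),.094),at_z(q,(292.9,220.7),.094);d=np.linalg.norm(a-b);print(a,b,d)
if d>.046: print(env.finish_job())
E
```

```text
[ 0.47136042 -0.01513421  0.094     ] [ 0.4745837  -0.06693371  0.094     ] 0.051899691215754974
the job is handed in; nothing more can be done
None
```

The job is handed in: the knob is turned to about its stop, the catch is slid about 52–54 mm to its end, and the gripper is holding the lid still at about 50 degrees (0.86–0.89 rad measured); the tray, canister and bottle were not touched.

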